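# Draw the stuck tube adapter out of the dry-well heater with the extractor hook

## Robot

A 6-joint arm with a two-finger parallel gripper is mounted at the origin on a cart in front of the work surface, level with it; the furniture and walls round the work are solid. World frame = base frame: x ahead of the robot, y to its left, z up, the work surface at z = 0. Lengths are in m, angles in rad, forces in N, time in s.
With the tool pointing down it reaches from about 0.325 to 0.775 m from the base axis. Payload 5.5 kg.
Tool frame: the origin (TCP) lies midway between the tips of the shut fingers; the grasp point (between the pads) lies 19 mm behind it; z points along the fingers, y is the line along which they close (so a half turn about z gives the same grasp; the last joint's range is limited). The gripper opens to 85 mm and grips with 20 to 120 N. Pads are 22 mm wide; open, the fingers measure 114 mm over their backs; the gripper's body (76 mm by 85 mm) begins 54 mm behind the grasp point. The pads swing forward as they close: fully open they stand 13 mm farther back than shut.
Start: joints at [1.146, 0.091, 1.231, -0, 1.82, -0.057], TCP at [0.216, 0.56, 0.231] pointing down, gripper open.
Joint ranges: [-2.87, 2.87], [-0.86, 2.18], [0.17, 2.46], [-1.51, 4.65], [0.06, 2.69], [-2.65, 2.65]. Speed limits (rad/s): [2.57, 2.57, 3.01, 3.14, 3.14, 3.14].

## Interface

Orientations are given as a unit quaternion [x, y, z, w].
In Python, from station import get_state, optics, arm gives the robot as it stands. The module is installed in compiled form; this text tells all that it offers.
- The arm moves only by the tool servo_tool, never from a script. Its argument "steps" is a list of rows, each a list of 2 entries, a list of its own where there are three numbers: the shift along the tool's x, y, z in cm, then the turn, a rotation vector about the tool's x, y, z in degrees. In form: [[[dx, dy, dz], [wx, wy, wz]], ...]. A call has 1 to 8 rows; each row is the pose to reach, as a shift and turn from the pose commanded when the call began, along the tool's axes at that moment; what a row does not reach only later rows make up. A row lasts 1/8 s, in which the tool goes at most 62.5 mm and 10.7 degrees, less where a joint would pass 70% of its speed; a pose out of reach is approached as far as the arm can. A call with a gripper value outside its range is refused whole. "hand" is the closure, from 0 (fully open) to 1 (shut), set as the call begins (left out, the last holds). The fingers move at their own pace and stop on an object; "force" is the grip in N (left out, the last holds). Time passes only in rows, so rows that repeat a pose let the fingers close. It gives the time, the measured TCP pose, the force, the opening and the grip force at its end, in the units of the state.
- get_state(): the state, without advancing time (a new reading comes with each control period).
- optics.grab_frame(name): name is "scene" or "top" or "wrist"; returns a dict with "pixels" (400x640x3 uint8, red, green, blue), "range_z" (400x640 float32, m along the optical axis (not along the pixel's ray), 0 where there is no reading), "mtx" (3x3 intrinsics, pixels), "D" ([k1, k2, p1, p2, k3] as OpenCV has them; the pictures are not rectified), "cam_to_world" (4x4, takes a point from camera to world coordinates). Camera axes: x right, y down, z forward; pixel columns grow to the right and rows downward; lengths in m; the calibration is good to about 2 mm. A picture is of the moment at which its call begins.
- arm.hand_in(): hands the job in; it is judged then, once.
Trained networks look in the newest picture that a camera, given by its name, has taken for a name from the list of things; names that differ only in an ending like _2 or _b are one class to them, and where a whole thing is asked for, a point or a joint stands for the part that bears it (a point fixed in the world has none). Each returns a list of dicts, best first, with "p" (0 to 1); they miss things now and then, are a little off and sometimes report something else, mostly with a low value. They report only what shows in the picture. A call takes as long as a camera call. They do not tell look-alikes from the thing itself.
- optics.trace(camera, query): "region" (400x640 bool, what is visible of it) and "box" ([left, top, right, bottom] in pixels, round what is visible of it).
The state is a dict: "clock": time; "q": joint angles; "qvel": joint speeds; "joint_torque": joint torques, N m; "tool_pos": TCP position; "tool_rot": TCP orientation; "ft_force": force on the tool from outside, world axes, zero at the start; "ft_torque": the same for the moment, N m; "gripper_width": finger opening in m; "finger_force": force on a finger pad.
Only numpy, scipy, OpenCV 4.12 (cv2) and the standard library are available. Lean on these libraries where they do the work, as an engineer would, in place of code of your own. Each camera call takes 0.05 s, during which the arm holds its last target. There are 200 camera calls.

## Task

Change over the dry-well heater: take the extractor hook from its slot in the heater's top, feel for the hole of the lifting eye on the tube adapter deep in the bore, hook it and draw the adapter out past its sprung catches, never loading the adapter or its eye with more than 12 N, as the eye bends easily. Without dropping it or touching it with the fingers, hang it over to the cooling stand, stand it upright and fully down in the empty round seat, and unhook it. Then ease the hook back fully home in its slot without ramming the heater (40 N at most), and leave the things around undisturbed.

Things in the scene. Friction and masses are not known exactly. Their poses are not given: they have to be found in the camera images.
- bore_mouth (a point): Centre of the round bore's mouth in the flat top of the dry-well heater, a fixed white box with aluminium top, 129 (x) x 162 (y) x 115 mm high. Bore upright, 50 mm wide, 103 mm deep. Axes are the heater's: z up, -x its front with display; the tool slot lies 82 mm away at -y.
- slot_mouth (a point): Centre of the mouth of the extractor's slot in the heater's top: an upright hole 14 mm (x) by 30 mm (y), 103 mm deep. Axes as bore_mouth. The stowed extractor stands with its shaft 5 mm to -y of this centre, its hook pointing to +y, and its flange on the heater's top.
- extractor_grip (a point): Centre of the extractor's black grip block, 26 (x) x 16 (y) x 50 mm (z, up the tool's axis); grip it across the 16 mm. 90 g. From 26 to 30 mm below this point is a round flange 34 mm wide, then a straight shaft 5 mm thick down the axis to the hook, 120 mm below this point.
- hook_bend (a point): Middle of the hook's bottom bar, 5 mm along +x from the shaft's axis and 120 mm below extractor_grip; same axes. The bar is 3.6 mm thick and runs along x from the shaft to 10 mm out, where it turns up to a blunt point 7.3 mm above this point. Clear width inside the hook 5.7 mm.
- adapter_top (a point): Centre of the top face of the adapter, an aluminium cylinder 48.4 mm wide, 45 mm high, 125 to 215 g, with six dark wells. It starts on the bore's floor, top 58 mm below the mouth, where a key in its slotted foot stops it turning. Sprung balls in the wall catch a groove near its foot: 3 to 9 N upward over the first 18 mm frees it, then it slides with 0.8 mm play.
- adapter_ring (a point): Centre of the hole of the adapter's lifting eye, 15 mm above adapter_top: an upright oblong loop of 3 mm wire on a 9 mm stem, hole 8 mm wide and 17 mm high. The eye is screwed down tight at no particular angle: these axes are the adapter's, and which way the hole faces is NOT measured, may be any direction, and must be felt or seen.
- seat (a point): Centre of the floor of the empty seat in the cooling stand, a fixed finned plate 84 (x) x 156 (y) x 36 mm high: a round recess 53 mm wide and 9 mm deep. z up; the other seat, 78 mm away at -y, holds a second adapter. When fully down, adapter_top is 45 mm above this point.
- dry_well: The heater as a whole; origin under its centre on the table, 32 mm to -y of the bore's axis; axes as bore_mouth.
- adapter: The adapter with its eye; origin at the centre of its underside.
- extractor: The extractor hook; origin on its axis at the underside of its flange, 30 mm below extractor_grip.
- spare_adapter: A second adapter of the same size with four larger wells, standing in the other seat of the cooling stand; origin at its underside. Leave it.
- tube_rack: Blue microtube rack, 62 x 200 x 47 mm, at the front edge of the table; origin under its centre. Leave it.
- reagent_bottle: Bottle with black cap, 49 mm wide, 94 mm high, at the back; origin under its centre. Leave it.
- vial_1: Small vial with grey cap, 22 mm wide, 51 mm high, at the front; origin under its centre. Leave it.
Mind the look-alikes: they are no part of the job. What is shaped like the extractor but green or red is not meant.

How it is judged:
On the way, in this order (a step that is already met when the one before it is completed fails the run):
1. the adapter, hanging on the hook, has been drawn right out of the bore (z of adapter_top in the frame of bore_mouth above 0.047 m and contact force between extractor and adapter above 0.5 N), for 0.2 s.
2. the adapter stands upright and fully down in the empty seat (horizontal distance between adapter_top and seat below 0.004 m and z of adapter_top in the frame of seat between 0.042 and 0.048 m and angle between adapter_top's own z axis and vertical below 0.06 rad), for 0.2 s.
At the end, for the whole second after the job is handed in: Adapter at rest in the empty seat: axis within 4 mm of the seat's, foot within 3 mm of its floor, upright within 0.06 rad. Extractor at rest in its slot: flange within 4 mm of the heater's top, axis within 12 mm of the slot's centre, upright within 0.1 rad (all of step 2 and z of extractor_grip in the frame of slot_mouth between 0.026 and 0.034 m and horizontal distance between extractor_grip and slot_mouth below 0.012 m and angle between extractor_grip's own z axis and vertical below 0.1 rad and linear speed of each of adapter, extractor below 0.02 m/s); the robot touches nothing.
It fails at once if the extractor presses or pulls on the adapter or its eye with more than 12 N (contact force between extractor and adapter above 12 N).
It fails at once if the extractor presses on the heater with more than 40 N (contact force between extractor and dry_well above 40 N).
It fails at once if the fingers touch the adapter (contact force between the fingers and adapter above 0.3 N).
It fails at once if the adapter is dropped or thrown (faster than 0.7 m/s) (linear speed of adapter above 0.7 m/s).
It fails at once if a bystander is moved by more than 20 mm (distance of any of spare_adapter, tube_rack, reagent_bottle, vial_1 from where it was at the start of the episode above 0.02 m).
It also fails if it takes over 72 s, if anything falls off the work surface, if the arm or the gripper's body presses on something with over 40 N, if the wrist force passes 120 N, or if a joint passes its speed limit or range.

## Working session

There is one attempt and no reset: what is moved stays moved. The work goes in short steps, Python scripts to look and compute and a tool call to move; the robot and the scene stay as the last step left them, time stands still between calls to the robot, and variables do not carry over. Pictures are saved under pics/ and viewed, at most 10 in all, crops included, and the job is handed in when it is done.

Besides the shell and the picture viewer there is one more tool, called after ">>>" as name(argument=value, ...), one argument or row to a line, values as JSON. servo_tool: Moves the arm, as the interface text tells. Its arguments: {"type":"object","properties":{"steps":{"type":"array"},"hand":{"type":"number"},"force":{"type":"number"}},"required":["steps"]}

```bash
mkdir -p pics; cat > h.py <<'E'
import numpy as np, cv2
from station import get_state, optics, arm
from scipy.spatial.transform import Rotation as R
def cloud(f):
    d=f["range_z"]; h,w=d.shape
    u,v=np.meshgrid(np.arange(w),np.arange(h))
    p=cv2.undistortPoints(np.stack([u,v],-1).reshape(-1,1,2).astype(np.float32),f["mtx"],f["D"]).reshape(h,w,2)
    P=np.dstack([p[...,0]*d,p[...,1]*d,d,np.ones_like(d)])@f["cam_to_world"].T
    P=P[...,:3]; P[d==0]=np.nan
    return P
def save(n,im): cv2.imwrite("pics/"+n+".png",im[...,::-1])
E
python3 - <<'E'
from h import *
s=get_state(); print(s)
F={}
for c in("scene","top"):
    f=optics.grab_frame(c);F[c]=f;P=cloud(f);np.save(c+".npy",P);save(c,f["pixels"])
    for q in("dry_well","extractor","adapter","spare_adapter","seat","bore_mouth","slot_mouth","extractor_grip","adapter_ring","tube_rack","reagent_bottle","vial_1"):
        try:
            for r in optics.trace(c,q)[:4]:
                m=r["region"]; print(c,q,round(r["p"],2),np.round(r["box"]),np.round(np.nanmedian(P[m],0),3),np.round(np.nanmax(P[m][:,2]),3))
        except Exception as e: print(q,e)
save("both",np.vstack([F["scene"]["pixels"][:, :],F["top"]["pixels"]])[::1])
b=np.hstack([F["scene"]["pixels"],F["top"]["pixels"]]);
E
```

```text
{'clock': 0.0, 'q': array([ 1.14630691e+00,  9.18505876e-02,  1.23190560e+00,  2.13245818e-05,
        1.81980703e+00, -5.67332031e-02]), 'qvel': array([ 0.00042307, -0.0002421 ,  0.00175115,  0.0013276 , -0.00086304,
        0.00080972]), 'joint_torque': array([ 4.20378965e-04, -4.58736098e+01, -4.18021131e+01, -5.44081627e-05,
        1.14330434e-02, -3.37496090e-05]), 'tool_pos': array([0.21560704, 0.55961067, 0.2301447 ]), 'tool_rot': array([ 1.82841008e-01,  9.83142001e-01, -9.54434715e-04, -2.44827209e-04]), 'ft_force': array([ 0.52075773,  0.51834433, -0.95294853]), 'ft_torque': array([0.02326481, 0.07029463, 0.02943638]), 'finger_force': 0.0, 'gripper_width': 0.0851467232520471}
scene dry_well 0.9 [221. 198. 318. 297.] [ 0.477 -0.027  0.113] 0.155
scene extractor 0.76 [295. 160. 309. 201.] [ 0.594 -0.188  0.122] 0.149
scene extractor 0.74 [281. 202. 300. 226.] [ 0.5   -0.092  0.144] 0.172
scene extractor 0.72 [342. 209. 354. 250.] [ 0.423 -0.186  0.117] 0.149
scene extractor 0.7 [254. 165. 268. 207.] [ 0.641 -0.106  0.117] 0.149
scene adapter 0.62 [247. 244. 261. 250.] [ 0.52
[... 1493 characters left out ...]
. 207. 249. 224.] [ 0.516 -0.004  0.058] 0.117
top slot_mouth 0.57 [214. 186. 292. 250.] [ 0.502 -0.045  0.116] 0.171
top extractor_grip 0.74 [313. 241. 327. 259.] [ 0.424 -0.19   0.141] 0.151
top extractor_grip 0.56 [313. 165. 324. 184.] [ 0.594 -0.191  0.135] 0.151
top extractor_grip 0.55 [266. 207. 283. 222.] [ 0.501 -0.096  0.164] 0.173
top extractor_grip 0.55 [276. 145. 292. 166.] [ 0.645 -0.109  0.101] 0.15
top adapter_ring 0.72 [232. 205. 250. 222.] [ 0.515 -0.006  0.059] 0.12
top tube_rack 0.68 [288. 273. 371. 304.] [ 0.335 -0.215  0.041] 0.052
top reagent_bottle 0.79 [309. 110. 331. 139.] [ 0.733 -0.196  0.07 ] 0.099
top vial_1 0.46 [389. 280. 400. 289.] [ 0.35  -0.365  0.051] 0.055
```

View pics/scene.png

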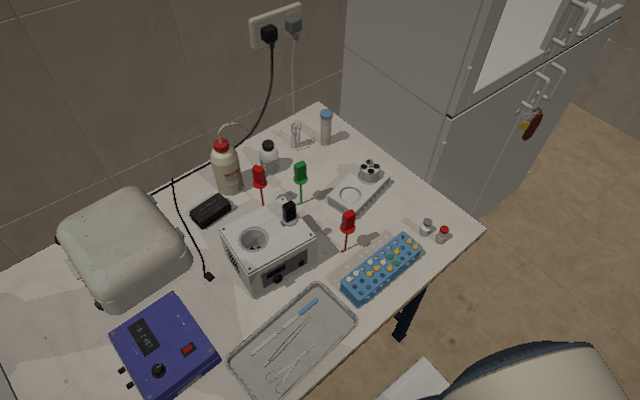

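View pics/top.png

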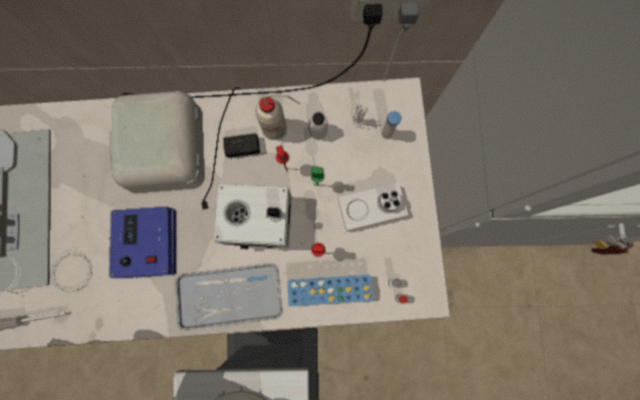

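Look-alikes, in `top`: red extractor (281,156), green (317,176), red (318,250). The black one stands in the heater at (274,213), and I choose that one. Next I move above the heater for a close look.

>>> servo_tool(
  steps=[
    [[-2,-5,-3],[0,0,-10]],
    [[-4,-10.5,-6],[0,0,-20]],
    [[-6,-16,-9],[0,0,-20]],
    [[-7.5,-21.5,-12],[0,0,-20]],
    [[-9,-27,-14],[0,0,-20]],
    [[-10,-32.5,-15],[0,0,-20]],
    [[-11.5,-38,-15],[0,0,-20]],
    [[-13,-43,-15],[0,0,-20]],
  ],
  hand=0,
)

```text
clock: 2.3
tool_pos: [0.1814, 0.1104, 0.3818]
tool_rot: [0.009, 1.0, 0.0, 0.001]
ft_force: [1.6, -1.0, 0.5]
gripper_width: 0.0852
finger_force: 0.0
```

```bash
python3 - <<'E'
from h import *
s=get_state(); print(s["tool_pos"],s["q"],R.from_quat(s["tool_rot"]).as_matrix().round(3).tolist())
P=np.load("top.npy")
m=(abs(P[...,2]-.116)<.006)&(P[...,0]>.4)&(P[...,0]<.62)&(P[...,1]>-.15)&(P[...,1]<.08)
q=P[m][:,:2].astype(np.float32); r=cv2.minAreaRect(q); print(r,m.sum(),P[m][:,2].mean())
print(np.percentile(q,[1,99],axis=0))
m=(abs(P[...,2]-.037)<.006)&(P[...,0]>.42)&(P[...,0]<.65)&(P[...,1]>-.42)&(P[...,1]<-.21)
q=P[m][:,:2].astype(np.float32); r=cv2.minAreaRect(q); print(r,m.sum(),P[m][:,2].mean())
E
```

```text
[0.18143961 0.11044833 0.38175279] [ 3.86537005e-01 -8.02934494e-01  1.63077260e+00 -3.98487666e-04
  2.31120406e+00 -1.16736320e+00] [[-1.0, 0.017, 0.002], [0.017, 1.0, 0.001], [-0.002, 0.001, -1.0]]
((0.509985089302063, -0.03991841524839401), (0.16148139536380768, 0.13133713603019714), 86.23808288574219) 3423 0.11596117450066484
[[ 0.44529537 -0.11854204]
 [ 0.57433819  0.03854117]]
((0.5358401536941528, -0.32567310333251953), (0.08442985266447067, 0.15681463479995728), 13.023040771484375) 1434 0.036704304475433644
```

>>> servo_tool(
  steps=[
    [[-5,-3,0],[0,0,0]],
    [[-10.5,-6,0],[0,0,0]],
    [[-16,-9,0],[0,0,0]],
    [[-21,-12,0],[0,0,0]],
    [[-25,-14,0],[0,0,0]],
    [[-25,-14,0],[0,0,0]],
    [[-25,-14,0],[0,0,0]],
  ],
)

```text
clock: 3.18
tool_pos: [0.4294, -0.0326, 0.3815]
tool_rot: [0.009, 1.0, 0.0, -0.0]
ft_force: [0.4, -0.2, 0.2]
gripper_width: 0.085
finger_force: 0.0
```

```bash
python3 - <<'E'
from h import *
s=get_state(); print(s["tool_pos"],s["q"])
f=optics.grab_frame("wrist");print(f["cam_to_world"].round(3).tolist(),f["mtx"][0,0]);P=cloud(f);np.save("wrist.npy",P);save("wrist",f["pixels"])
for q in("dry_well","extractor","adapter","extractor_grip","adapter_ring"):
    for r in optics.trace("wrist",q)[:3]:
        m=r["region"]; print(q,round(r["p"],2),np.round(r["box"]),np.round(np.nanmedian(P[m],0),3),np.round(np.nanmax(P[m][:,2]),3))
E
```

```text
[ 0.42937411 -0.03256619  0.38150491] [-1.54836993e-01 -2.68450963e-01  1.29599790e+00  1.40865716e-04
  2.11432998e+00 -1.70674951e+00]
[[0.018, 0.96, 0.28, 0.358], [1.0, -0.018, -0.004, -0.031], [0.001, 0.28, -0.96, 0.524], [0.0, 0.0, 0.0, 1.0]] 351.066359799812
dry_well 0.72 [252. 149. 385. 268.] [ 0.489 -0.036  0.115] 0.169
extractor 0.62 [255. 204. 286. 238.] [ 0.499 -0.092  0.15 ] 0.171
extractor 0.59 [255. 269. 282. 333.] [ 0.641 -0.106  0.117] 0.148
extractor 0.58 [168. 138. 220. 167.] [ 0.426 -0.184  0.125] 0.148
adapter 0.79 [324. 198. 357. 225.] [ 0.519 -0.006  0.057] 0.116
extractor_grip 0.8 [167. 138. 222. 171.] [ 0.425 -0.184  0.126] 0.148
extractor_grip 0.66 [254. 270. 279. 336.] [ 0.641 -0.106  0.118] 0.148
adapter_ring 0.57 [325. 200. 356. 220.] [ 0.519 -0.006  0.057] 0.084
```

View pics/wrist.png

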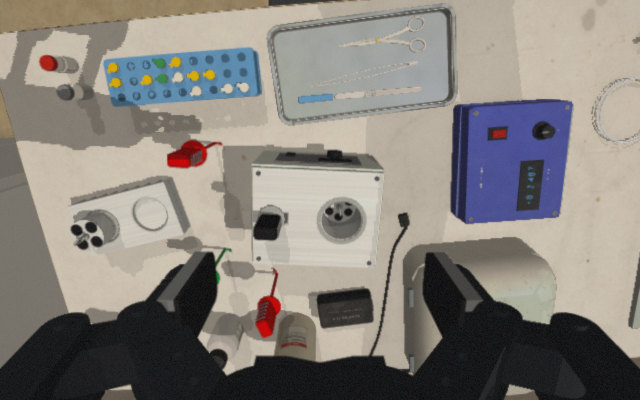

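Black extractor at (267,226), bore with adapter wells at (341,214); the red and green look-alikes lie outside the heater. Going closer above the bore to see the eye's direction.

>>> servo_tool(
  steps=[
    [[-3,1,5],[0,0,0]],
    [[-6,2,10],[0,0,0]],
    [[-7.5,2.5,14],[0,0,0]],
    [[-7.5,2.5,16],[0,0,0]],
    [[-7.5,2.5,16],[0,0,0]],
    [[-7.5,2.5,16],[0,0,0]],
  ],
)

```text
clock: 4.22
tool_pos: [0.5054, -0.0091, 0.223]
tool_rot: [0.009, 1.0, -0.0, 0.001]
ft_force: [-0.5, -0.3, 0.7]
gripper_width: 0.0853
finger_force: 0.0
```

```bash
python3 - <<'E'
from h import *
s=get_state(); print(s["tool_pos"],s["q"])
f=optics.grab_frame("wrist");print(f["cam_to_world"].round(3).tolist());P=cloud(f);np.savez("w2.npz",P=P,im=f["pixels"])
# heater top rect
z=P[...,2]
m=(abs(z-.1155)<.004)&(P[...,0]>.4)&(P[...,0]<.62)&(P[...,1]>-.16)&(P[...,1]<.09)
print(cv2.minAreaRect(P[m][:,:2].astype(np.float32)),np.median(z[m]))
# bore rim: top points closest to approx bore centre by angle
c=np.array([.518,-.006])
for it in range(4):
    d=P[m][:,:2]-c; r=np.hypot(*d.T);a=np.arctan2(d[:,1],d[:,0])
    pts=[]
    for k in np.linspace(-np.pi,np.pi,37)[:-1]:
        s_=(a>=k)&(a<k+np.pi/18)
        if s_.sum()>3: i=np.argmin(r[s_]);pts.append(P[m][s_][i,:2])
    pts=np.array(pts);A=np.c_[2*pts,np.ones(len(pts))];x=np.linalg.lstsq(A,(pts**2).sum(1),rcond=None)[0];c=x[:2];print("bore",c,np.sqrt(x[2]+c@c))
# ring
e=(np.hypot(P[...,0]-c[0],P[...,1]-c[1])<.022)&(z>.061)&(z<.09)
q=P[e]; print(e.sum(),q.mean(0),q.max(0),q.min(0))
for lo,hi in((.061,.066),(.066,.072),(.072,.078),(.078,.09)):
    k=q[(q[:,2]>=lo)&(q[:,2]<hi)]
    if len(k)>3:
        w,v=np.linalg.eigh(np.cov(k[:,:2].T));print(lo,len(k),k.mean(0).round(4),np.sqrt(w).round(4),np.degrees(np.arctan2(v[1,1],v[0,1])))
e2=(np.hypot(P[...,0]-c[0],P[...,1]-c[1])<.022)&(abs(z-.0575)<.003);print("top",np.median(z[e2]),P[e2].mean(0))
# extractor top
g=(z>.163)&(z<.18)&(P[...,0]>.45)&(P[...,0]<.55)&(P[...,1]>-.13)&(P[...,1]<-.06)
if g.sum(): print("ext",g.sum(),cv2.minAreaRect(P[g][:,:2].astype(np.float32)),z[g].mean())
im=f["pixels"]; v,u=np.where(m); print(u.min(),u.max(),v.min(),v.max())
b=np.where(e2);vc,uc=int(b[0].mean()),int(b[1].mean());print(uc,vc)
crop=im[max(0,vc-75):vc+75,max(0,uc-120):uc+80]
save("close",cv2.resize(crop,None,fx=4,fy=4,interpolation=cv2.INTER_CUBIC))
E
```

```text
[ 0.50542527 -0.0091156   0.2229974 ] [-8.53345679e-02 -1.67044142e-01  1.49704731e+00 -1.36360996e-05
  1.80918316e+00 -1.63751863e+00]
[[0.018, 0.959, 0.283, 0.434], [1.0, -0.017, -0.004, -0.008], [0.001, 0.283, -0.959, 0.365], [0.0, 0.0, 0.0, 1.0]]
((0.5102079510688782, -0.039201460778713226), (0.1566583514213562, 0.12637653946876526), 86.30000305175781) 0.11489508352320493
bore [ 0.51143823 -0.00722847] 0.024830699001898708
bore [ 0.5114247  -0.00721366] 0.024772477730296765
bore [ 0.5114247  -0.00721366] 0.024772477730296765
bore [ 0.5114247  -0.00721366] 0.024772477730296765
107 [ 0.51043604 -0.00706085  0.07271374] [ 0.51695699 -0.00321565  0.08368132] [ 0.50457579 -0.01125455  0.06116218]
0.061 42 [ 0.5116 -0.0066  0.0621] [0.002  0.0028] 88.68539186690388
0.066 6 [ 0.5089 -0.0071  0.0689] [0.0009 0.0059] -165.1075757334062
0.072 9 [ 0.5051 -0.0081  0.0754] [0.0003 0.001 ] 94.22586272417023
0.078 50 [ 0.5106 -0.0072  0.0816] [0.0008 0.0035] -169.3964227787524
top 0.057048436224295285 [ 0.51525869 -0.00717288  0.05703704]
ext 1057 ((0.5057013630867004, -0.0931142047047615), (0.02633088454604149, 0.01567150093615055), 87.85989379882812) 0.16771012406005625
169 392 107 276
321 184
```

View pics/close.png

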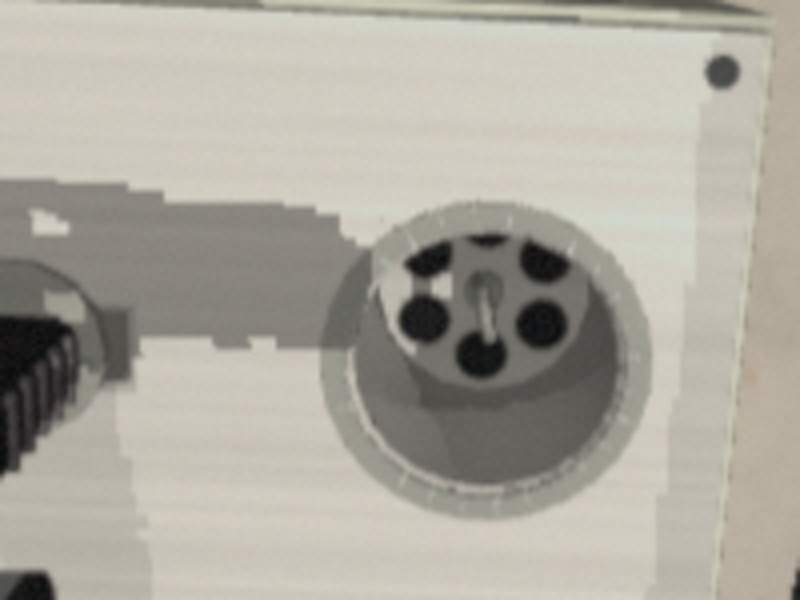

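The crop shows the wire eye as a nearly vertical line (485,285)-(490,340), so the loop plane lies roughly along world x, about +10°. The hook therefore has to point about +100° (+y), close to its stowed heading of 86°. The black tool's edge is at the left. Now I turn to grip it across heater x.

>>> servo_tool(
  steps=[
    [[0,-1,0],[0,0,10.5]],
    [[0,-2,0],[0,0,21]],
    [[0,-3,0],[0,0,31.5]],
    [[-0.1,-4.2,0],[0,0,42]],
    [[-0.1,-5.3,0],[0,0,52.5]],
    [[-0.1,-6.4,0],[0,0,63]],
    [[-0.2,-7.5,0],[0,0,73.5]],
    [[-0.2,-8.4,0],[0,0,84]],
  ],
)

```text
clock: 5.28
tool_pos: [0.5061, -0.0938, 0.2232]
tool_rot: [0.678, 0.735, 0.001, 0.001]
ft_force: [-1.0, -0.2, -0.1]
gripper_width: 0.0852
finger_force: 0.0
```

>>> servo_tool(
  steps=[
    [[0,0,2],[0,0,8.8]],
    [[0,0,3],[0,0,8.8]],
    [[0,0,3],[0,0,8.8]],
  ],
)

```text
clock: 5.65
tool_pos: [0.5054, -0.0931, 0.1912]
tool_rot: [0.73, 0.684, -0.0, -0.0]
ft_force: [0.0, -0.4, -0.0]
gripper_width: 0.0852
finger_force: 0.0
```

```bash
python3 - <<'E'
from h import *
s=get_state(); print(s["tool_pos"],s["q"]); M=R.from_quat(s["tool_rot"]).as_matrix();print(M.round(3).tolist())
f=optics.grab_frame("wrist");P=cloud(f);z=P[...,2]
g=(z>.163)&(z<.176)&(P[...,0]>.47)&(P[...,0]<.54)&(P[...,1]>-.13)&(P[...,1]<-.06)
if g.sum()>5: print("ext",g.sum(),cv2.minAreaRect(P[g][:,:2].astype(np.float32)),np.median(z[g]))
print(((np.array([.5057,-.0935,.128])-s["tool_pos"])@M*100).round(2))
E
```

```text
[ 0.50544565 -0.09306802  0.19120936] [-2.48301824e-01 -1.44986024e-01  1.53337398e+00  1.10266831e-05
  1.75368207e+00 -1.83774672e-01]
[[0.064, 0.998, -0.0], [0.998, -0.064, 0.0], [0.0, -0.0, -1.0]]
ext 1411 ((0.5066413879394531, -0.09319118410348892), (0.02540609985589981, 0.01577405259013176), 86.00263977050781) 0.1681324718351675
[-0.04  0.03  6.32]
```

>>> servo_tool(
  steps=[
    [[0,0.1,2],[0,0,0]],
    [[0,0.1,4],[0,0,0]],
    [[0,0.1,5.5],[0,0,0]],
    [[0,0.1,6.2],[0,0,0]],
    [[0,0.1,6.2],[0,0,0]],
  ],
)

```text
clock: 6.32
tool_pos: [0.5064, -0.0932, 0.1286]
tool_rot: [0.731, 0.683, -0.0, -0.001]
ft_force: [-0.2, 0.4, 0.1]
gripper_width: 0.0851
finger_force: 0.0
```

>>> servo_tool(
  steps=[
    [[0,0,0],[0,0,0]],
    [[0,0,0],[0,0,0]],
    [[0,0,0],[0,0,0]],
    [[0,0,0],[0,0,0]],
    [[0,0,0],[0,0,0]],
    [[0,0,0],[0,0,0]],
  ],
  hand=1,
  force=60,
)

```text
clock: 7.08
tool_pos: [0.5068, -0.0933, 0.1297]
tool_rot: [0.731, 0.683, 0.0, 0.0]
ft_force: [-0.8, -0.9, 1.1]
gripper_width: 0.0155
finger_force: 58.7
```

>>> servo_tool(
  steps=[
    [[0,0,-1],[0,0,0]],
    [[0,0,-2.5],[0,0,0]],
    [[0,0,-4.5],[0,0,0]],
    [[0,0,-6.5],[0,0,0]],
    [[0,0,-8.5],[0,0,0]],
    [[0,0,-10.5],[0,0,0]],
    [[0,0,-11],[0,0,0]],
    [[0,0,-11],[0,0,0]],
  ],
)

```text
clock: 8.07
tool_pos: [0.5068, -0.0933, 0.2396]
tool_rot: [0.731, 0.683, 0.0, 0.0]
ft_force: [-1.2, -0.5, -1.2]
gripper_width: 0.0153
finger_force: 58.5
```

```bash
python3 - <<'E'
from h import *
s=get_state(); print(s["tool_pos"],s["q"],s["ft_force"],s["ft_torque"]); M=R.from_quat(s["tool_rot"]).as_matrix();print(M.round(3).tolist())
T=s["tool_pos"]
out=[]
for c in("scene","top","wrist"):
    f=optics.grab_frame(c);P=cloud(f);z=P[...,2]
    d=P-T
    g=(np.hypot(d[...,0],d[...,1])<.03)&(z>.105)&(z<T[2]-.03)
    q=P[g]; print(c,g.sum())
    for lo in np.arange(.12,.2,.01):
        k=q[(q[:,2]>=lo)&(q[:,2]<lo+.01)]
        if len(k): print(round(lo,2),len(k),k.mean(0).round(4),k.min(0).round(4),k.max(0).round(4))
    if c=="wrist": save("hookw",f["pixels"])
    else:
        pc=np.linalg.inv(f["cam_to_world"])@np.r_[T-[0,0,.06],1]; uv=cv2.projectPoints(pc[None,:3],np.zeros(3),np.zeros(3),f["mtx"],f["D"])[0].ravel().astype(int);print(uv)
        out.append(cv2.resize(f["pixels"][uv[1]-50:uv[1]+50,uv[0]-50:uv[0]+50],None,fx=4,fy=4,interpolation=cv2.INTER_CUBIC))
save("hook",np.hstack(out))
E
```

```text
[ 0.50676404 -0.09328658  0.2395734 ] [-2.48047531e-01 -1.35365773e-01  1.43917208e+00 -4.53637256e-05
  1.83730759e+00 -1.80474888e-01] [-1.22985773 -0.49459422 -1.18550596] [ 0.01286666 -0.02562079 -0.01170667]
[[0.068, 0.998, 0.0], [0.998, -0.068, -0.0], [-0.0, 0.0, -1.0]]
scene 500
0.13 11 [ 0.5063 -0.0901  0.1368] [ 0.5044 -0.0953  0.1349] [ 0.5085 -0.0837  0.1385]
0.14 9 [ 0.506  -0.0923  0.1446] [ 0.5044 -0.0954  0.1407] [ 0.5093 -0.0849  0.148 ]
0.15 7 [ 0.5055 -0.0942  0.1549] [ 0.5046 -0.0959  0.1505] [ 0.5071 -0.0923  0.1585]
0.16 10 [ 0.5053 -0.0942  0.1645] [ 0.5035 -0.097   0.1602] [ 0.5065 -0.0921  0.1698]
0.17 8 [ 0.5056 -0.094   0.1752] [ 0.5046 -0.0966  0.1703] [ 0.5071 -0.0922  0.18  ]
0.18 5 [ 0.5059 -0.0946  0.1843] [ 0.505  -0.0951  0.1807] [ 0.5073 -0.0936  0.1875]
0.19 9 [ 0.5059 -0.0945  0.1951] [ 0.5044 -0.096   0.1907] [ 0.5083 -0.093   0.2   ]
0.2 7 [ 0.5057 -0.0936  0.2044] [ 0.5046 -0.096   0.2011] [ 0.5073 -0.0915  0.2087]
[287 201]
top 276
0.13 1 [ 0.5055 -0.0901  0.1361] [ 0.5055 -0.0901  0.1361] [ 0.5055 -0.0901  0.1361]
0.14 2 [ 0.5044 -0.0941  0.1423] [ 0.5041 -0.0954  0.1406] [ 0.5047 -0.0929  0.1439]
0.15 1 [ 0.5053 -0.0961  0.1501] [ 0.5053 -0.0961  0.1501] [ 0.5053 -0.0961  0.1501]
[271 209]
wrist 3668
0.13 63 [ 0.5062 -0.0878  0.1362] [ 0.5037 -0.0934  0.1321] [ 0.5081 -0.0819  0.14  ]
0.14 39 [ 0.5063 -0.0899  0.1441] [ 0.5037 -0.0935  0.1401] [ 0.5086 -0.0827  0.1494]
0.15 35 [ 0.5063 -0.0918  0.1551] [ 0.5039 -0.0933  0.1501] [ 0.5086 -0.0909  0.1597]
0.16 39 [ 0.5063 -0.0918  0.1653] [ 0.504 -0.093  0.16 ] [ 0.5085 -0.0908  0.1699]
0.17 40 [ 0.5063 -0.0918  0.1754] [ 0.5041 -0.093   0.1705] [ 0.5084 -0.0909  0.1799]
0.18 8 [ 0.506  -0.0915  0.1812] [ 0.5042 -0.092   0.1803] [ 0.5078 -0.0912  0.1821]
```

View pics/hookw.png

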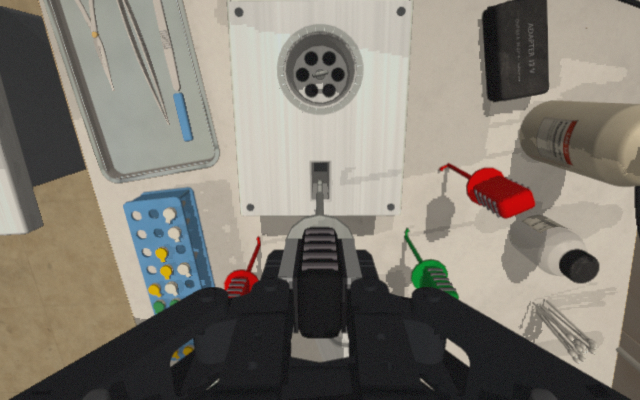

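The wrist view shows the hook at (320,170) held straight, and the eye at (320,73) as an oblique bar. I measure the eye in this frame.

```bash
python3 - <<'E'
from h import *
f=optics.grab_frame("wrist");P=cloud(f);z=P[...,2]
m=(abs(z-.1155)<.004)&(P[...,0]>.4)&(P[...,0]<.62)&(P[...,1]>-.05)&(P[...,1]<.09)
c=np.array([.511,-.007])
for it in range(3):
    d=P[m][:,:2]-c; r=np.hypot(*d.T);a=np.arctan2(d[:,1],d[:,0]);pts=[]
    for k in np.linspace(-np.pi,np.pi,37)[:-1]:
        s_=(a>=k)&(a<k+np.pi/18)
        if s_.sum()>3: i=np.argmin(r[s_]);pts.append(P[m][s_][i,:2])
    pts=np.array(pts);A=np.c_[2*pts,np.ones(len(pts))];x=np.linalg.lstsq(A,(pts**2).sum(1),rcond=None)[0];c=x[:2]
print("bore",c,np.sqrt(x[2]+c@c),np.median(z[m]))
e=(np.hypot(P[...,0]-c[0],P[...,1]-c[1])<.022)&(z>.060)&(z<.09);q=P[e]
for lo,hi in((.060,.066),(.066,.072),(.072,.078),(.078,.09)):
    k=q[(q[:,2]>=lo)&(q[:,2]<hi)]
    if len(k)>3:
        w,v=np.linalg.eigh(np.cov(k[:,:2].T));print(lo,len(k),k.mean(0).round(4),np.sqrt(w).round(4),np.degrees(np.arctan2(v[1,1],v[0,1])),k.min(0).round(4),k.max(0).round(4))
im=f["pixels"][10:140,240:400]; save("eye",cv2.resize(im,None,fx=5,fy=4.6,interpolation=cv2.INTER_CUBIC))
E
```

```text
bore [ 0.51212059 -0.00743374] 0.024921969559818638 0.11493180641521059
0.06 50 [ 0.5122 -0.0079  0.062 ] [0.0021 0.0027] 93.89296712363362 [ 0.5078 -0.0113  0.0601] [ 0.5165 -0.003   0.0656]
0.072 6 [ 0.5122 -0.0077  0.0773] [0.0007 0.0071] -171.89846634282634 [ 0.5055 -0.0091  0.077 ] [ 0.5189 -0.006   0.0776]
0.078 59 [ 0.5121 -0.0073  0.0817] [0.0009 0.0036] -169.8707961468795 [ 0.5056 -0.0093  0.0783] [ 0.518  -0.0052  0.0839]
```

View pics/eye.png

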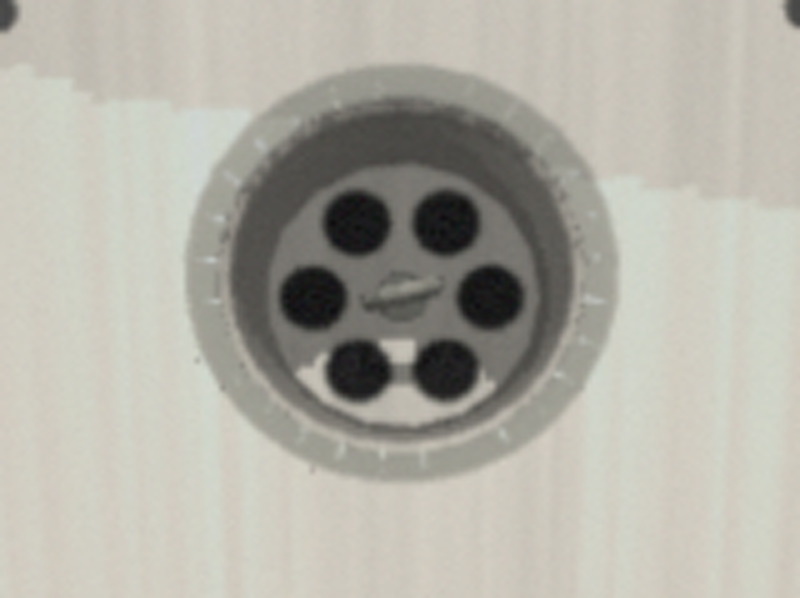

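>>> servo_tool(
  steps=[
    [[1.5,0.1,0],[0,0,-4]],
    [[3,0.2,0],[0,0,-8]],
    [[4.5,0.3,0],[0,0,-12]],
    [[6,0.35,0],[0,0,-14]],
    [[7,0.38,0],[0,0,-14]],
    [[7,0.38,0],[0,0,-14]],
    [[7,0.38,0],[0,0,-14]],
  ],
)

```text
clock: 9.15
tool_pos: [0.5151, -0.0239, 0.2393]
tool_rot: [0.642, 0.767, -0.0, 0.0]
ft_force: [0.0, -0.1, -1.1]
gripper_width: 0.0152
finger_force: 58.4
```

```bash
cat > hk.py <<'E'
from h import *
def look(zlo,zhi,rad=.03):
    s=get_state();T=s["tool_pos"];M=R.from_quat(s["tool_rot"]).as_matrix()
    f=optics.grab_frame("wrist");P=cloud(f);d=(P-T)@M
    g=(np.hypot(d[...,0],d[...,1])<rad)&(P[...,2]>zlo)&(P[...,2]<zhi)
    return s,M,f,P,d,g
E
python3 - <<'E'
from hk import *
s,M,f,P,d,g=look(.122,.19)
print(s["tool_pos"],M.round(3).tolist(),s["ft_force"])
z=P[...,2]
for lo in np.arange(.12,.19,.01):
    k=g&(z>=lo)&(z<lo+.01)
    if k.sum()>3: print(round(lo,2),k.sum(),P[k].mean(0).round(4),"tool",d[k].mean(0).round(4),d[k].min(0).round(4),d[k].max(0).round(4))
E
```

```text
[ 0.51514692 -0.02393993  0.2392531 ] [[-0.175, 0.985, -0.0], [0.985, 0.175, -0.0], [-0.0, -0.0, -1.0]] [ 0.02076896 -0.0973992  -1.12428762]
0.13 52 [ 0.514  -0.0194  0.1363] tool [ 0.0048 -0.0004  0.1029] [ 0.0009 -0.0019  0.0994] [0.0115 0.0018 0.1064]
0.14 49 [ 0.5141 -0.0196  0.1436] tool [ 0.0044 -0.0002  0.0957] [-0.0003 -0.0026  0.0894] [0.0113 0.0024 0.0992]
0.15 34 [ 0.5148 -0.0227  0.1553] tool [ 0.0013 -0.0001  0.0839] [-0.0002 -0.0025  0.0793] [0.0025 0.0023 0.0891]
0.16 36 [ 0.5148 -0.0225  0.1654] tool [ 0.0015 -0.0001  0.0739] [ 0.0004 -0.0024  0.0696] [0.0024 0.0022 0.078 ]
0.17 39 [ 0.5148 -0.0225  0.175 ] tool [ 0.0015 -0.0001  0.0643] [ 0.0004 -0.0023  0.0594] [0.0022 0.0021 0.0691]
0.18 14 [ 0.5145 -0.0224  0.1816] tool [ 0.0016 -0.0004  0.0577] [ 0.0008 -0.0022  0.056 ] [0.0021 0.002  0.0589]
```

>>> servo_tool(
  steps=[
    [[0,0,1.2],[0,0,0]],
    [[0,0,2.5],[0,0,0]],
    [[0,0,3.8],[0,0,0]],
    [[0,0,5],[0,0,0]],
    [[0,0,6],[0,0,0]],
    [[0,0,6.5],[0,0,0]],
    [[0,0,6.5],[0,0,0]],
  ],
)

```text
clock: 10.07
tool_pos: [0.515, -0.0237, 0.174]
tool_rot: [0.642, 0.767, -0.0, -0.0]
ft_force: [0.5, 0.1, -0.3]
gripper_width: 0.0153
finger_force: 58.4
```

```bash
python3 - <<'E'
from hk import *
s,M,f,P,d,g=look(.058,.10)
print(s["tool_pos"],s["ft_force"])
z=P[...,2]
for lo in np.arange(.058,.1,.006):
    k=g&(z>=lo)&(z<lo+.006)
    if k.sum()>3: print(round(lo,3),k.sum(),"tool",d[k].mean(0).round(4),d[k].min(0).round(4),d[k].max(0).round(4))
T=s["tool_pos"];pc=np.linalg.inv(f["cam_to_world"])@np.r_[.512,-.012,.075,1]; u,v=cv2.projectPoints(pc[None,:3],np.zeros(3),np.zeros(3),f["mtx"],f["D"])[0].ravel().astype(int);print(u,v)
save("in1",cv2.resize(f["pixels"][v-50:v+50,u-60:u+60],None,fx=6,fy=6,interpolation=cv2.INTER_CUBIC))
E
```

```text
[ 0.51504929 -0.02365006  0.17399004] [ 0.49695153  0.12711194 -0.28294319]
0.058 337 tool [0.0074 0.0003 0.1135] [-0.0077 -0.0249  0.1101] [0.0283 0.0249 0.116 ]
0.064 221 tool [0.0028 0.0003 0.1071] [-0.0078 -0.0245  0.104 ] [0.0185 0.025  0.1099]
0.07 265 tool [ 0.002  -0.0003  0.101 ] [-0.0082 -0.0248  0.098 ] [0.0186 0.0249 0.104 ]
0.076 273 tool [ 0.0035 -0.0003  0.0948] [-0.0079 -0.0248  0.092 ] [0.0186 0.0248 0.098 ]
0.082 274 tool [0.0024 0.0005 0.0893] [-0.008 -0.025  0.086] [0.0187 0.0249 0.092 ]
0.088 251 tool [ 0.     -0.0001  0.0831] [-0.0082 -0.0248  0.0801] [0.0166 0.0249 0.086 ]
0.094 240 tool [ 0.001  -0.0003  0.0771] [-0.0075 -0.0249  0.074 ] [0.0165 0.0249 0.0799]
318 178
```

View pics/in1.png

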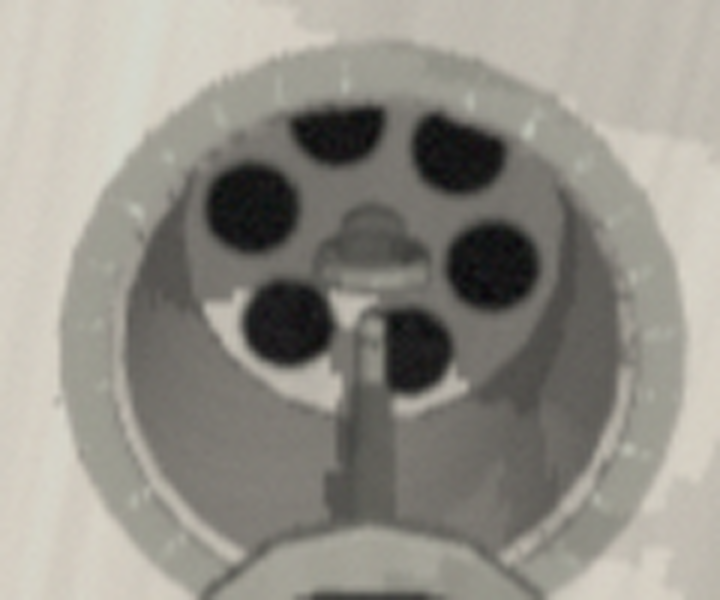

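The hook tip (372,320) is in line with the eye (375,270), which lies square across. I advance gently.

>>> servo_tool(
  steps=[
    [[0.15,0,0],[0,0,0]],
    [[0.3,0,0],[0,0,0]],
    [[0.4,0,0],[0,0,0]],
    [[0.5,0,0],[0,0,0]],
    [[0.6,0,0],[0,0,0]],
    [[0.6,0,0],[0,0,0]],
  ],
)

```text
clock: 10.88
tool_pos: [0.5141, -0.0177, 0.1743]
tool_rot: [0.642, 0.767, 0.0, 0.0]
ft_force: [0.2, -0.6, -1.0]
gripper_width: 0.015
finger_force: 58.4
```

>>> servo_tool(
  steps=[
    [[0.1,0,0],[0,0,0]],
    [[0.2,0,0],[0,0,0]],
    [[0.3,0,0],[0,0,0]],
    [[0.3,0,0],[0,0,0]],
  ],
)

```text
clock: 11.38
tool_pos: [0.5136, -0.0147, 0.1743]
tool_rot: [0.642, 0.767, -0.0, 0.0]
ft_force: [-0.2, 0.7, -0.5]
gripper_width: 0.0154
finger_force: 58.4
```

>>> servo_tool(
  steps=[
    [[0.1,0,0],[0,0,0]],
    [[0.2,0,0],[0,0,0]],
    [[0.32,0,0],[0,0,0]],
    [[0.32,0,0],[0,0,0]],
  ],
)

```text
clock: 11.88
tool_pos: [0.513, -0.0116, 0.1743]
tool_rot: [0.642, 0.767, 0.0, -0.0]
ft_force: [-0.4, -0.3, -0.9]
gripper_width: 0.0156
finger_force: 58.4
```

>>> servo_tool(
  steps=[
    [[0,0,-0.15],[0,0,0]],
    [[0,0,-0.3],[0,0,0]],
    [[0,0,-0.45],[0,0,0]],
    [[0,0,-0.6],[0,0,0]],
    [[0,0,-0.7],[0,0,0]],
    [[0,0,-0.77],[0,0,0]],
    [[0,0,-0.84],[0,0,0]],
    [[0,0,-0.9],[0,0,0]],
  ],
)

```text
clock: 12.88
tool_pos: [0.513, -0.0117, 0.1833]
tool_rot: [0.642, 0.767, -0.0, -0.0]
ft_force: [0.1, -0.4, -1.5]
gripper_width: 0.0152
finger_force: 58.4
```

>>> servo_tool(
  steps=[
    [[0,0,-0.05],[0,0,0]],
    [[0,0,-0.1],[0,0,0]],
    [[0,0,-0.15],[0,0,0]],
    [[0,0,-0.2],[0,0,0]],
  ],
)

```text
clock: 13.38
tool_pos: [0.5128, -0.0117, 0.1848]
tool_rot: [0.642, 0.767, -0.0, -0.0]
ft_force: [-0.1, 0.9, -3.6]
gripper_width: 0.0155
finger_force: 58.4
```

>>> servo_tool(
  steps=[
    [[0,0,-0.05],[0,0,0]],
    [[0,0,-0.1],[0,0,0]],
    [[0,0,-0.15],[0,0,0]],
    [[0,0,-0.2],[0,0,0]],
  ],
)

```text
clock: 13.88
tool_pos: [0.513, -0.0116, 0.1872]
tool_rot: [0.642, 0.767, -0.0, -0.0]
ft_force: [0.1, 0.3, -5.4]
gripper_width: 0.0154
finger_force: 58.4
```

>>> servo_tool(
  steps=[
    [[0,0,-0.05],[0,0,0]],
    [[0,0,-0.1],[0,0,0]],
    [[0,0,-0.15],[0,0,0]],
    [[0,0,-0.2],[0,0,0]],
  ],
)

```text
clock: 14.38
tool_pos: [0.513, -0.0117, 0.1891]
tool_rot: [0.642, 0.767, -0.0, -0.0]
ft_force: [0.1, -1.5, -7.7]
gripper_width: 0.0153
finger_force: 58.5
```

>>> servo_tool(
  steps=[
    [[0,0,-0.05],[0,0,0]],
    [[0,0,-0.1],[0,0,0]],
    [[0,0,-0.15],[0,0,0]],
    [[0,0,-0.2],[0,0,0]],
  ],
)

```text
clock: 14.88
tool_pos: [0.5131, -0.0116, 0.1916]
tool_rot: [0.642, 0.767, 0.0, 0.0]
ft_force: [-0.7, -0.3, -4.4]
gripper_width: 0.0153
finger_force: 58.5
```

>>> servo_tool(
  steps=[
    [[0,0,-0.06],[0,0,0]],
    [[0,0,-0.12],[0,0,0]],
    [[0,0,-0.18],[0,0,0]],
    [[0,0,-0.24],[0,0,0]],
    [[0,0,-0.3],[0,0,0]],
    [[0,0,-0.36],[0,0,0]],
  ],
)

```text
clock: 15.62
tool_pos: [0.513, -0.0117, 0.195]
tool_rot: [0.642, 0.767, 0.0, 0.0]
ft_force: [-0.3, -0.1, -5.0]
gripper_width: 0.0154
finger_force: 58.5
```

>>> servo_tool(
  steps=[
    [[0,0,-0.07],[0,0,0]],
    [[0,0,-0.14],[0,0,0]],
    [[0,0,-0.21],[0,0,0]],
    [[0,0,-0.28],[0,0,0]],
    [[0,0,-0.36],[0,0,0]],
    [[0,0,-0.44],[0,0,0]],
    [[0,0,-0.52],[0,0,0]],
    [[0,0,-0.6],[0,0,0]],
  ],
)

```text
clock: 16.62
tool_pos: [0.5131, -0.0116, 0.2012]
tool_rot: [0.642, 0.767, 0.0, 0.0]
ft_force: [-0.1, 1.1, -2.1]
gripper_width: 0.0155
finger_force: 58.7
```

>>> servo_tool(
  steps=[
    [[0,0,-0.1],[0,0,0]],
    [[0,0,-0.2],[0,0,0]],
    [[0,0,-0.3],[0,0,0]],
    [[0,0,-0.4],[0,0,0]],
    [[0,0,-0.5],[0,0,0]],
    [[0,0,-0.6],[0,0,0]],
  ],
)

```text
clock: 17.38
tool_pos: [0.513, -0.0117, 0.2069]
tool_rot: [0.642, 0.767, -0.0, -0.0]
ft_force: [-0.0, -0.9, -1.5]
gripper_width: 0.0155
finger_force: 58.7
```

```bash
python3 - <<'E'
from hk import *
s=get_state();print(s["tool_pos"],s["ft_force"])
f=optics.grab_frame("wrist");P=cloud(f);z=P[...,2]
r=np.hypot(P[...,0]-.512,P[...,1]+.0075);k=(r<.022)&(r>.009)&(P[...,1]>-.005)
print(np.percentile(z[k&~np.isnan(z)],[5,20,40,50,60,80,95]).round(4))
E
```

```text
[ 0.51302792 -0.01165582  0.20693613] [-0.03325762 -0.9162925  -1.54403498]
[0.1917 0.2324 0.2616 0.2767 0.283  0.2915 0.2986]
```

```bash
python3 - <<'E'
from hk import *
for c in("wrist","scene","top"):
    f=optics.grab_frame(c);P=cloud(f);z=P[...,2]
    r=np.hypot(P[...,0]-.512,P[...,1]+.0075);k=(r<.022)&(r>.004)&(z<.113)
    print(c,k.sum());
    if k.sum()>4: print(np.histogram(z[k],bins=np.arange(.01,.12,.005)))
s=[get_state()["ft_force"][2]];print(s)
E
```

```text
wrist 2048
(array([   0,    0,    0,    0,    0,    0,    0,    0,    0,    0,    0,
          0,    0,  570, 1379,   15,   16,   10,   31,   25,    2]), array([0.01 , 0.015, 0.02 , 0.025, 0.03 , 0.035, 0.04 , 0.045, 0.05 ,
       0.055, 0.06 , 0.065, 0.07 , 0.075, 0.08 , 0.085, 0.09 , 0.095,
       0.1  , 0.105, 0.11 , 0.115]))
scene 124
(array([ 0,  0,  0,  0,  0,  0,  0,  0,  0,  0,  0,  0,  0, 31, 72,  1,  5,
        2,  7,  5,  1]), array([0.01 , 0.015, 0.02 , 0.025, 0.03 , 0.035, 0.04 , 0.045, 0.05 ,
       0.055, 0.06 , 0.065, 0.07 , 0.075, 0.08 , 0.085, 0.09 , 0.095,
       0.1  , 0.105, 0.11 , 0.115]))
top 162
(array([  0,   0,   0,   0,   0,   0,   0,   0,   0,   0,   0,   0,   0,
        28, 125,   3,   0,   0,   3,   1,   2]), array([0.01 , 0.015, 0.02 , 0.025, 0.03 , 0.035, 0.04 , 0.045, 0.05 ,
       0.055, 0.06 , 0.065, 0.07 , 0.075, 0.08 , 0.085, 0.09 , 0.095,
       0.1  , 0.105, 0.11 , 0.115]))
[np.float64(-2.4866140351719017)]
```

>>> servo_tool(
  steps=[
    [[0,0,-0.2],[0,0,0]],
    [[0,0,-0.5],[0,0,0]],
    [[0,0,-0.9],[0,0,0]],
    [[0,0,-1.4],[0,0,0]],
    [[0,0,-1.9],[0,0,0]],
    [[0,0,-2.4],[0,0,0]],
    [[0,0,-2.9],[0,0,0]],
    [[0,0,-3.4],[0,0,0]],
  ],
)

```text
clock: 18.58
tool_pos: [0.513, -0.0117, 0.2412]
tool_rot: [0.642, 0.767, -0.0, 0.0]
ft_force: [0.3, -0.7, -3.7]
gripper_width: 0.0153
finger_force: 58.7
```

>>> servo_tool(
  steps=[
    [[0,0,-0.5],[0,0,0]],
    [[0,0,-1.1],[0,0,0]],
    [[0,0,-1.7],[0,0,0]],
    [[0,0,-2.3],[0,0,0]],
    [[0,0,-2.9],[0,0,0]],
    [[0,0,-3.5],[0,0,0]],
    [[0,0,-4.1],[0,0,0]],
    [[0,0,-4.7],[0,0,0]],
  ],
)

```text
clock: 19.58
tool_pos: [0.513, -0.0117, 0.2883]
tool_rot: [0.642, 0.767, 0.0, 0.0]
ft_force: [0.5, -0.3, -2.3]
gripper_width: 0.0155
finger_force: 58.7
```

>>> servo_tool(
  steps=[
    [[0,0,-0.6],[0,0,0]],
    [[0,0,-1.2],[0,0,0]],
    [[0,0,-1.7],[0,0,0]],
    [[0,0,-2.0],[0,0,0]],
    [[0,0,-2.1],[0,0,0]],
    [[0,0,-2.1],[0,0,0]],
    [[0,0,-2.1],[0,0,0]],
  ],
)

```text
clock: 20.45
tool_pos: [0.513, -0.0116, 0.3086]
tool_rot: [0.642, 0.767, -0.0, -0.0]
ft_force: [-0.8, -0.2, -2.5]
gripper_width: 0.0155
finger_force: 58.8
```

```bash
python3 - <<'E'
from hk import *
s=get_state();print(s["tool_pos"],s["q"],s["ft_force"])
T=s["tool_pos"]
for c in("scene","top","wrist"):
    f=optics.grab_frame(c);P=cloud(f);z=P[...,2]
    r=np.hypot(P[...,0]-T[0],P[...,1]-T[1]);k=(r<.035)&(z<.21)&(z>.13)
    print(c,k.sum(),P[k].min(0).round(4),P[k].max(0).round(4),np.histogram(z[k],bins=np.arange(.13,.215,.005))[0])
    if c=="top": im=f["pixels"][150:300,200:420]
    # seat
    if c!="wrist":
        m=(abs(z-.0365)<.004)&(P[...,0]>.42)&(P[...,0]<.65)&(P[...,1]>-.42)&(P[...,1]<-.21);print(c,cv2.minAreaRect(P[m][:,:2].astype(np.float32)),np.median(z[m]))
    for q in("seat","adapter"):
        for d in optics.trace(c,q)[:2]: print(c,q,d["p"],d["box"],np.nanmedian(P[d["region"]],0).round(3))
E
```

```text
[ 0.51298234 -0.01163568  0.30861722] [-8.90045894e-02 -1.11512680e-01  1.29389908e+00  2.50523314e-05
  1.95963701e+00 -2.65770840e-01] [-0.77894366 -0.19671049 -2.51956291]
scene 702 [ 0.4871 -0.032   0.1358] [0.5358 0.0156 0.2098] [  0   9  40  46  18  26  38  39  40  41 360  14   4   4   7  16]
scene ((0.0, 0.0), (0.0, 0.0), 0.0) nan
scene seat 0.63 [239.5, 209.4, 262.3, 242.4] [ 0.503 -0.004  0.181]
scene seat 0.37 [339.4, 280.3, 364.1, 305.7] [ 0.332 -0.118  0.015]
scene adapter 0.89 [236.1, 212.3, 264.8, 241.5] [ 0.502 -0.004  0.181]
top 445 [ 0.4882 -0.0319  0.1374] [0.5363 0.013  0.2094] [  0   2  12  22   2   6  13  11  15  17 295  32   3   1   3  11]
top ((0.5359469056129456, -0.3256276845932007), (0.08447648584842682, 0.1563454419374466), 13.009245872497559) 0.03687627874360211
top seat 0.72 [339.6, 186.3, 406.9, 229.4] [ 0.528 -0.311  0.036]
top adapter 0.65 [220.3, 197.6, 245.8, 220.5] [ 0.507 -0.015  0.183]
wrist 2952 [ 0.4881 -0.0304  0.1376] [0.536  0.0172 0.21  ] [   0    4   70   25    0   21   31   41   43   59 2448   63   17   14
   25   91]
wrist seat 0.57 [289.6, 331.8, 324.9, 361.8] [ 0.546 -0.293  0.028]
wrist seat 0.25 [236.6, 96.4, 395.2, 257.8] [ 0.49  -0.01   0.115]
wrist adapter 0.66 [292.4, 142.3, 351.4, 209.8] [ 0.51  -0.003  0.182]
  return _methods._mean(a, axis=axis, dtype=dtype,
  ret = ret.dtype.type(ret / rcount)
```

```bash
python3 - <<'E'
from hk import *
from scipy.optimize import least_squares
np.save("wb.npy",cloud(optics.grab_frame("wrist")))
for n in("scene","top","wrist","wb"):
    P=np.load(n+".npy");z=P[...,2];c=np.array([.5271,-.2876])
    r=np.hypot(P[...,0]-c[0],P[...,1]-c[1]);fl=(r<.03)&(z<.031)&(z>.015);rim=(r<.036)&(r>.02)&(abs(z-.0365)<.003)
    print(n,fl.sum(),rim.sum())
    if rim.sum()<30: continue
    zf=np.median(z[fl]);zt=np.median(z[rim]);
    # classify plan points: best 26.5 circle separating rim (outside) from floor (inside)
    A=P[rim][:,:2];B=P[fl][:,:2]
    f=lambda x:np.r_[np.clip(.0265-np.hypot(*(A-x).T),0,None),np.clip(np.hypot(*(B-x).T)-.0265,0,None)]
    best=least_squares(f,c).x
    gx,gy=np.meshgrid(np.arange(-.006,.0061,.0005),np.arange(-.006,.0061,.0005));cost=[(np.sum(f(c+[a,b])**2)) for a,b in zip(gx.ravel(),gy.ravel())];i=np.argmin(cost)
    print(n,best,c+[gx.ravel()[i],gy.ravel()[i]],zf,zt)
    o=P[(z>.079)&(z<.085)&(np.hypot(P[...,0]-.545,P[...,1]+.363)<.035)]
E
```

```text
scene 257 239
scene [ 0.52804362 -0.28855815] [ 0.5281 -0.2886] 0.02736234373714541 0.03598648068953292
top 328 293
top [ 0.52753373 -0.28704428] [ 0.5276 -0.2871] 0.027984542512675792 0.03670776056336067
wrist 865 815
wrist [ 0.52709189 -0.28658952] [ 0.5271 -0.2866] 0.026624428726751914 0.03552105780665149
wb 448 165
wb [ 0.52699898 -0.28712257] [ 0.5271 -0.2871] 0.02665696752288227 0.035273082318750204
```

>>> servo_tool(
  steps=[
    [[-0.2,0,0],[0,0,0]],
    [[-0.7,-0.1,0],[0,0,0]],
    [[-1.5,-0.2,0],[0,0,0]],
    [[-2.6,-0.3,0],[0,0,0]],
    [[-4,-0.5,0],[0,0,0]],
    [[-5.5,-0.7,0],[0,0,0]],
    [[-7.2,-0.9,0],[0,0,0]],
    [[-9,-1.1,0],[0,0,0]],
  ],
)

```text
clock: 21.95
tool_pos: [0.518, -0.1036, 0.3089]
tool_rot: [0.642, 0.767, -0.0, 0.0]
ft_force: [0.2, 0.7, -3.2]
gripper_width: 0.0157
finger_force: 58.8
```

>>> servo_tool(
  steps=[
    [[-1.9,-0.23,0],[0,0,0]],
    [[-3.8,-0.46,0],[0,0,0]],
    [[-5.7,-0.69,0],[0,0,0]],
    [[-7.6,-0.92,0],[0,0,0]],
    [[-9.5,-1.15,0],[0,0,0]],
    [[-11.3,-1.37,0],[0,0,0]],
    [[-13,-1.58,0],[0,0,0]],
    [[-14.5,-1.75,0],[0,0,0]],
  ],
)

```text
clock: 22.95
tool_pos: [0.5263, -0.2491, 0.3088]
tool_rot: [0.642, 0.767, -0.0, -0.0]
ft_force: [0.6, 0.2, -3.6]
gripper_width: 0.0151
finger_force: 58.8
```

>>> servo_tool(
  steps=[
    [[-1.3,-0.16,0],[0,0,0]],
    [[-2.4,-0.28,0.2],[0,0,0]],
    [[-3.3,-0.4,0.6],[0,0,0]],
    [[-3.9,-0.48,1.2],[0,0,0]],
    [[-4.2,-0.52,2],[0,0,0]],
    [[-4.3,-0.53,2.8],[0,0,0]],
    [[-4.3,-0.53,3.3],[0,0,0]],
    [[-4.3,-0.53,3.5],[0,0,0]],
  ],
)

```text
clock: 23.95
tool_pos: [0.5286, -0.291, 0.2734]
tool_rot: [0.642, 0.767, -0.0, -0.0]
ft_force: [0.8, 0.4, -3.0]
gripper_width: 0.0156
finger_force: 58.8
```

>>> servo_tool(
  steps=[
    [[0,0,0],[0,0,0]],
    [[0,0,0],[0,0,0]],
    [[0,0,0],[0,0,0]],
    [[0,0,0],[0,0,0]],
  ],
)

```text
clock: 24.45
tool_pos: [0.5287, -0.2913, 0.274]
tool_rot: [0.642, 0.767, 0.0, 0.0]
ft_force: [-0.4, 0.4, -2.6]
gripper_width: 0.0156
finger_force: 58.8
```

```bash
cat > ad.py <<'E'
from hk import *
from scipy.optimize import least_squares
s=get_state();print(s["tool_pos"],s["ft_force"].round(2))
T=s["tool_pos"]; E=T+[-.001,.004,0]
zt=T[2]-.126
for c in("wrist","scene","top"):
    f=optics.grab_frame(c);P=cloud(f);z=P[...,2]
    r=np.hypot(P[...,0]-E[0],P[...,1]-E[1])
    k=(r<.03)&(abs(z-zt)<.006);q=P[k]
    n=np.linalg.lstsq(np.c_[q[:,:2]-E[:2],np.ones(len(q))],q[:,2],rcond=None)[0]
    # side points -> axis
    h=cv2.convexHull(q[:,:2].astype(np.float32))[:,0]; 
    cc=least_squares(lambda x:np.clip(np.hypot(*(q[:,:2]-x).T)-.0242,0,None)*10+0,q[:,:2].mean(0)).x
    sd=(r<.03)&(z<zt-.006)&(z>zt-.04)&(r>.018);S=P[sd]
    cs=least_squares(lambda x:np.hypot(*(S[:,:2]-x).T)-.0242,E[:2],loss="soft_l1",f_scale=.001).x if len(S)>20 else None
    print(c,len(q),"ext",((q.min(0)+q.max(0))/2).round(4),"slope",n.round(4),"side",len(S),cs, "med z",np.median(q[:,2]).round(4))
E
python3 ad.py
```

```text
[ 0.52868007 -0.29128876  0.27404904] [-0.4   0.37 -2.62]
wrist 2537 ext [ 0.5278 -0.2865  0.1481] slope [ 0.0006 -0.007   0.1473] side 231 [ 0.52795155 -0.28718169] med z 0.1473
scene 268 ext [ 0.5276 -0.288   0.1481] slope [ 0.0147 -0.0298  0.1476] side 206 [ 0.528921   -0.28889407] med z 0.1476
top 316 ext [ 0.5274 -0.2865  0.1477] slope [ 0.003  -0.0159  0.1484] side 52 [ 0.52854747 -0.28757562] med z 0.1483
```

>>> servo_tool(
  steps=[
    [[0,-0.03,0.4],[0,0,0]],
    [[0,-0.03,1.3],[0,0,0]],
    [[0,-0.03,2.4],[0,0,0]],
    [[0,-0.03,3.6],[0,0,0]],
    [[0,-0.03,4.7],[0,0,0]],
    [[0,-0.03,5.6],[0,0,0]],
    [[0,-0.03,6.1],[0,0,0]],
    [[0,-0.03,6.2],[0,0,0]],
  ],
)

```text
clock: 25.6
tool_pos: [0.5283, -0.2913, 0.2116]
tool_rot: [0.642, 0.767, -0.0, -0.0]
ft_force: [-0.3, 0.4, -2.0]
gripper_width: 0.0154
finger_force: 58.8
```

>>> servo_tool(
  steps=[
    [[0,0,0.1],[0,0,0]],
    [[0,0,0.3],[0,0,0]],
    [[0,0,0.5],[0,0,0]],
    [[0,0,0.7],[0,0,0]],
    [[0,0,0.9],[0,0,0]],
    [[0,0,1.05],[0,0,0]],
    [[0,0,1.2],[0,0,0]],
    [[0,0,1.2],[0,0,0]],
  ],
)

```text
clock: 26.6
tool_pos: [0.5283, -0.2913, 0.1997]
tool_rot: [0.642, 0.767, -0.0, -0.0]
ft_force: [0.6, -0.3, -2.2]
gripper_width: 0.0153
finger_force: 58.8
```

```bash
python3 ad.py
```

```text
[ 0.52829219 -0.29129848  0.19968649] [ 0.61 -0.25 -2.24]
wrist 2538 ext [ 0.5274 -0.2863  0.0735] slope [ 0.0012 -0.0072  0.0729] side 711 [ 0.52693279 -0.2848579 ] med z 0.0729
scene 246 ext [ 0.5273 -0.2873  0.0737] slope [ 0.0367 -0.0205  0.0733] side 222 [ 0.52838261 -0.28869263] med z 0.0732
top 245 ext [ 0.5274 -0.286   0.0734] slope [-0.0001 -0.0053  0.0743] side 108 [ 0.52703248 -0.28587288] med z 0.0743
```

>>> servo_tool(
  steps=[
    [[0,0,0.05],[0,0,0]],
    [[0,0,0.12],[0,0,0]],
    [[0,0,0.2],[0,0,0]],
    [[0,0,0.3],[0,0,0]],
    [[0,0,0.5],[0,0,0]],
    [[0,0,0.8],[0,0,0]],
    [[0,0,1.1],[0,0,0]],
    [[0,0,1.1],[0,0,0]],
  ],
)

```text
clock: 27.75
tool_pos: [0.5282, -0.2912, 0.1883]
tool_rot: [0.642, 0.767, -0.0, -0.0]
ft_force: [0.7, 0.3, -1.2]
gripper_width: 0.0151
finger_force: 59.0
```

```bash
sed -i 's/zt=T\[2\]-.126/import sys\nzt=float(sys.argv[1]) if len(sys.argv)>1 else T[2]-.126/' ad.py; python3 ad.py .072
```

```text
[ 0.52819003 -0.29122089  0.18833212] [ 0.73  0.31 -1.22]
wrist 2702 ext [ 0.5274 -0.2866  0.072 ] slope [ 0.0038 -0.0093  0.0719] side 795 [ 0.52661881 -0.28514167] med z 0.0719
scene 238 ext [ 0.5274 -0.2877  0.0722] slope [ 0.0372 -0.0142  0.0723] side 235 [ 0.52823197 -0.2887369 ] med z 0.0723
top 230 ext [ 0.5273 -0.2852  0.072 ] slope [-0.0007  0.0058  0.073 ] side 112 [ 0.52709323 -0.28544812] med z 0.0731
```

>>> servo_tool(
  steps=[
    [[-0.1,0,0],[0,0,0]],
    [[-0.25,0,0],[0,0,0]],
    [[-0.4,0,0],[0,0,0]],
    [[-0.55,0,0],[0,0,0]],
    [[-0.7,0,0],[0,0,0]],
  ],
)

```text
clock: 28.52
tool_pos: [0.5296, -0.2983, 0.1889]
tool_rot: [0.642, 0.767, 0.0, 0.0]
ft_force: [0.5, -0.1, -0.2]
gripper_width: 0.0158
finger_force: 59.0
```

>>> servo_tool(
  steps=[
    [[-0.15,0,0],[0,0,0]],
    [[-0.3,0,0],[0,0,0]],
    [[-0.5,0,0],[0,0,0]],
    [[-0.7,0,0],[0,0,0]],
    [[-0.9,0,0],[0,0,0]],
    [[-1.1,0,0],[0,0,0]],
    [[-1.2,0,0],[0,0,0]],
  ],
)

```text
clock: 29.4
tool_pos: [0.5317, -0.3102, 0.1888]
tool_rot: [0.642, 0.767, -0.0, -0.0]
ft_force: [0.3, 0.5, -1.4]
gripper_width: 0.0155
finger_force: 59.0
```

```bash
python3 - <<'E'
from hk import *
s,M,f,P,d,g=look(.074,.11);z=P[...,2];print(s["tool_pos"],s["ft_force"])
g=(np.hypot(P[...,0]-.5274,P[...,1]+.287)<.035)&(z>.076)&(z<.11)
k=g&(z>.09)&(z<.1)&(P[...,1]>-.294); print("eye",P[k].min(0),P[k].max(0))
im=f["pixels"];v,u=np.where(g);v,u=int(v.mean()),int(u.mean());print(u,v)
save("out",cv2.resize(im[max(0,v-60):v+60,max(0,u-70):u+70],None,fx=5,fy=5,interpolation=cv2.INTER_CUBIC))
E
python3 ad.py .072
```

```text
[ 0.53168789 -0.31017253  0.18883866] [ 0.2956782   0.52493592 -1.3576929 ]
eye [ 0.52083811 -0.28849441  0.09081443] [ 0.53408939 -0.28437926  0.09968979]
319 173
[ 0.53168762 -0.31023168  0.18880568] [ 1.12  0.1  -1.04]
wrist 1872 ext [ 0.5278 -0.2933  0.0739] slope [-0.0008  0.0202  0.0717] side 1082 [ 0.53077748 -0.30683178] med z 0.0719
scene 149 ext [ 0.5279 -0.2945  0.0717] slope [0.0058 0.0102 0.0722] side 82 [ 0.52919798 -0.30645359] med z 0.0724
top 198 ext [ 0.5276 -0.2937  0.072 ] slope [0.0013 0.0167 0.0728] side 119 [ 0.52928079 -0.30508106] med z 0.0732
```

View pics/out.png

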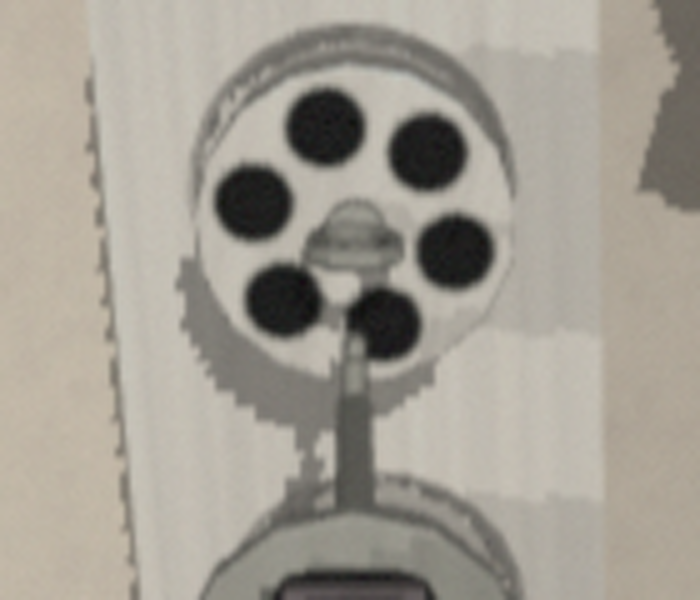

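>>> servo_tool(
  steps=[
    [[0,0,-1],[0,0,0]],
    [[0,0,-3],[0,0,0]],
    [[0,0,-5],[0,0,0]],
    [[0.5,0,-6.2],[0,0,0]],
    [[2.5,0.15,-6.2],[0,0,2]],
    [[5,0.3,-6.2],[0,0,5]],
    [[8,0.5,-6.2],[0,0,8]],
    [[11,0.7,-6.2],[0,0,11]],
  ],
)

```text
clock: 30.6
tool_pos: [0.519, -0.1993, 0.2511]
tool_rot: [0.713, 0.701, 0.0, -0.0]
ft_force: [0.2, -0.0, -0.9]
gripper_width: 0.0152
finger_force: 59.2
```

```bash
python3 - <<'E'
from hk import *
s=get_state();M=R.from_quat(s["tool_rot"]).as_matrix();print(s["tool_pos"],M.round(3).tolist(),((np.array([.5068,-.0933,.245])-s["tool_pos"])@M*100).round(2),np.degrees(np.arctan2(M[1,0],M[0,0])))
E
```

```text
[ 0.51895428 -0.19932961  0.25107477] [[0.017, 1.0, 0.0], [1.0, -0.017, 0.0], [0.0, 0.0, -1.0]] [10.58 -1.4   0.61] 89.02776418973862
```

>>> servo_tool(
  steps=[
    [[2.5,-0.3,0],[0,0,1]],
    [[5,-0.65,0],[0,0,2]],
    [[7.5,-1,0],[0,0,3]],
    [[9.5,-1.25,0],[0,0,3]],
    [[10.5,-1.4,0.5],[0,0,3]],
    [[10.6,-1.4,0.9],[0,0,3]],
    [[10.6,-1.4,0.9],[0,0,3]],
    [[10.6,-1.4,0.9],[0,0,3]],
  ],
)

```text
clock: 31.6
tool_pos: [0.5068, -0.0949, 0.2417]
tool_rot: [0.731, 0.682, -0.0, -0.0]
ft_force: [0.8, 0.2, -1.1]
gripper_width: 0.0154
finger_force: 59.2
```

```bash
python3 - <<'E'
from hk import *
s,M,f,P,d,g=look(.122,.19)
print(s["tool_pos"],((np.array([.5068,-.0933,.2396])-s["tool_pos"])@M*100).round(2),np.degrees(np.arctan2(M[1,0],M[0,0])))
z=P[...,2]
for lo in np.arange(.12,.19,.01):
    k=g&(z>=lo)&(z<lo+.01)
    if k.sum()>3: print(round(lo,2),k.sum(),P[k].mean(0).round(4),"tool",d[k].mean(0).round(4),d[k].min(0).round(4),d[k].max(0).round(4))
k=(z<.111)&(abs(P[...,0]-.506)<.012)&(abs(P[...,1]+.089)<.025)&(z>.0);print(k.sum(),P[k].min(0),P[k].max(0))
E
```

```text
[ 0.50684638 -0.09493275  0.24169812] [ 0.16 -0.02  0.21] 86.07689718244193
0.13 41 [ 0.5067 -0.0907  0.1381] tool [ 0.0042 -0.0004  0.1036] [ 0.0011 -0.0019  0.1017] [0.0108 0.0018 0.1062]
0.14 52 [ 0.5069 -0.0896  0.1443] tool [ 0.0054 -0.0003  0.0974] [-0.0005 -0.0026  0.0918] [0.0114 0.0024 0.1011]
0.15 32 [ 0.5068 -0.0936  0.1552] tool [ 0.0013 -0.0001  0.0865] [-0.0003 -0.0025  0.0819] [0.0024 0.0023 0.0913]
0.16 36 [ 0.5067 -0.0935  0.1654] tool [ 0.0014 -0.0002  0.0763] [ 0.0003 -0.0024  0.0719] [0.0023 0.0022 0.081 ]
0.17 39 [ 0.507  -0.0936  0.1752] tool [0.0014 0.0001 0.0665] [ 0.0004 -0.0023  0.0617] [0.0025 0.0022 0.0715]
0.18 23 [ 0.5067 -0.0934  0.1828] tool [ 0.0015 -0.0002  0.0589] [ 0.0003 -0.0022  0.0565] [0.0023 0.002  0.0617]
543 [ 0.49906659 -0.10440333  0.00981927] [ 0.51482164 -0.075313    0.11098665]
```

>>> servo_tool(
  steps=[
    [[0.15,0,0],[0,0,0]],
    [[0.16,0,1],[0,0,0]],
    [[0.16,0,2.5],[0,0,0]],
    [[0.16,0,4.2],[0,0,0]],
    [[0.16,0,6],[0,0,0]],
    [[0.16,0,7.8],[0,0,0]],
    [[0.16,0,9.3],[0,0,0]],
    [[0.16,0,10.3],[0,0,0]],
  ],
)

```text
clock: 32.65
tool_pos: [0.5067, -0.0927, 0.1376]
tool_rot: [0.731, 0.683, -0.0, -0.0]
ft_force: [-0.1, 0.7, -0.4]
gripper_width: 0.0152
finger_force: 59.2
```

>>> servo_tool(
  steps=[
    [[0,0,0.3],[0,0,0]],
    [[0,0,0.5],[0,0,0]],
    [[0,0,0.65],[0,0,0]],
    [[0,0,0.75],[0,0,0]],
    [[0,0,0.8],[0,0,0]],
    [[0,0,0.85],[0,0,0]],
  ],
)

```text
clock: 33.4
tool_pos: [0.507, -0.0928, 0.1305]
tool_rot: [0.731, 0.683, 0.0, 0.0]
ft_force: [-0.4, -0.0, -0.6]
gripper_width: 0.0154
finger_force: 59.2
```

Down gently to contact.

>>> servo_tool(
  steps=[
    [[0,0,0.03],[0,0,0]],
    [[0,0,0.06],[0,0,0]],
    [[0,0,0.09],[0,0,0]],
    [[0,0,0.09],[0,0,0]],
  ],
)

```text
clock: 33.9
tool_pos: [0.507, -0.0927, 0.1297]
tool_rot: [0.731, 0.683, 0.0, 0.0]
ft_force: [-0.5, -0.2, 0.2]
gripper_width: 0.0154
finger_force: 59.4
```

>>> servo_tool(
  steps=[
    [[0,0,0],[0,0,0]],
    [[0,0,0],[0,0,0]],
    [[0,0,0],[0,0,0]],
    [[0,0,0],[0,0,0]],
    [[0,0,0],[0,0,0]],
    [[0,0,0],[0,0,0]],
  ],
  hand=0,
  force=20,
)

```text
clock: 34.65
tool_pos: [0.5069, -0.0927, 0.1295]
tool_rot: [0.731, 0.683, -0.0, -0.0]
ft_force: [-0.4, -0.4, -0.0]
gripper_width: 0.0854
finger_force: 0.0
```

>>> servo_tool(
  steps=[
    [[0,0,-1],[0,0,0]],
    [[0,0,-3],[0,0,0]],
    [[0,0,-6],[0,0,0]],
    [[0,0,-9],[0,0,0]],
    [[0,0,-12],[0,0,0]],
    [[0,0,-14],[0,0,0]],
    [[0,0,-14],[0,0,0]],
  ],
)

```text
clock: 35.52
tool_pos: [0.5077, -0.0929, 0.2731]
tool_rot: [0.731, 0.683, 0.002, 0.002]
ft_force: [-1.0, -0.1, -0.4]
gripper_width: 0.0854
finger_force: 0.0
```

```bash
python3 - <<'E'
from hk import *
print(get_state()["tool_pos"],get_state()["gripper_width"])
f=optics.grab_frame("wrist");P=cloud(f);z=P[...,2]
g=(z>.160)&(z<.18)&(P[...,0]>.47)&(P[...,0]<.54)&(P[...,1]>-.13)&(P[...,1]<-.06)
print("ext",g.sum(),cv2.minAreaRect(P[g][:,:2].astype(np.float32)),np.percentile(z[g],[5,50,95]))
fl=(np.hypot(P[...,0]-.506,P[...,1]+.0935)<.0165)&(z>.105)&(z<.13);print("flange z",np.percentile(z[fl],[10,50,90]))
a=cloud(optics.grab_frame("top"));za=a[...,2];k=(np.hypot(a[...,0]-.5275,a[...,1]+.287)<.028)&(abs(za-.072)<.006);q=a[k];print("ad",k.sum(),(q.min(0)+q.max(0))/2,np.median(q[:,2]))
save("end",f["pixels"])
E
```

```text
[ 0.50768322 -0.09289918  0.27309886] 0.0854363020457464
ext 748 ((0.5067182183265686, -0.09310124069452286), (0.02774261310696602, 0.015666212886571884), 86.3819580078125) [0.162707   0.16798533 0.16940228]
flange z [0.11770428 0.11862598 0.11978452]
ad 305 [ 0.52747362 -0.28750831  0.07200266] 0.07313560854936663
```

View pics/end.png

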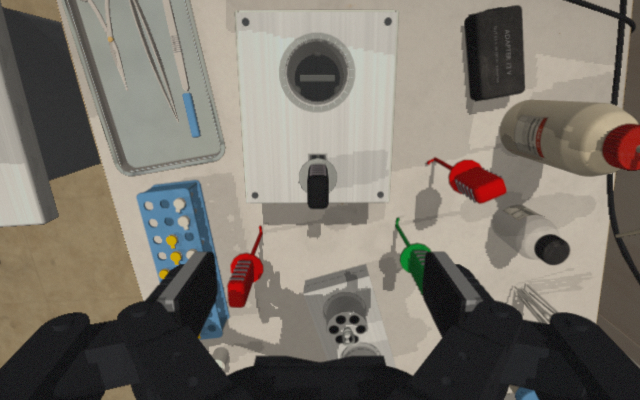

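The bore is empty (317,75), the extractor is home in its slot (317,185), and the adapter is seated (347,325). I hand in.

```bash
python3 -c "
from station import arm
print(arm.hand_in())"
```

```text
the job is handed in; nothing more can be done
None
```

The job is handed in at about 36 s: the adapter stands upright and fully down in the empty seat, the extractor is home in its slot and the gripper is clear. The highest pull read at the wrist was about 7 N (limit 12 N). `hand_in` gave no verdict.

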